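Scoop the wrapped bars out of the counter rack onto the serving board

ROBOT

A 6-joint arm with a two-finger parallel gripper is mounted at the origin on a cart in front of the work surface, level with it; the furniture and walls round the work are solid. World frame = base frame: x ahead of the robot, y to its left, z up, the work surface at z = 0. Lengths are in m, angles in rad, forces in N, time in s.
With the tool pointing down it reaches from about 0.375 to 0.9 m from the base axis. Payload 3.1 kg.
Tool frame: the origin (TCP) lies midway between the tips of the shut fingers; the grasp point (between the pads) lies 19 mm behind it; x points along the fingers, z is the direction in which the jaws open and shut, and the axes are right-handed (so a half turn about x gives the same grasp; the last joint's range is limited). The gripper opens to 87 mm and grips with 3 to 60 N. Pads are 19 mm wide; open, the fingers measure 117 mm over their backs; the gripper's body (75 mm by 190 mm) begins 51 mm behind the grasp point.
Start: joints at [1.067, 0.527, 1.433, -0, 1.181, -0.178], TCP at [0.2, 0.592, 0.223] pointing down, gripper open.
Joint ranges: [-3.08, 3.08], [-0.75, 2.2], [0.22, 2.44], [-1.43, 4.57], [0, 2.65], [-2.85, 2.85]. Speed limits (rad/s): [2.79, 2.79, 3.14, 3.14, 3.14, 3.14].

INTERFACE

Orientations are given as a unit quaternion [w, x, y, z].
In Python, from plant import bot gives the robot as it stands.
- The arm moves only by the tool step_arm, never from a script. Its argument "series" is one flat list of numbers, 7 for each row, row after row: the turn, a rotation vector about the tool's x, y, z in degrees, then the shift along the tool's x, y, z in mm, then the closure, from 0 (fully open) to 1 (shut). A call has 1 to 20 rows; each row is the pose to reach, as a shift and turn from the pose measured when the call began, along the tool's axes at that moment; what a row does not reach only later rows make up. A row lasts 1/8 s, in which the tool goes at most 62.5 mm and 10.7 degrees, less where a joint would pass 70% of its speed; a pose out of reach is approached as far as the arm can. A call with a gripper value outside its range is refused whole. The fingers move at their own pace and stop on an object; the grip force is fixed at half the most. Time passes only in rows, so rows that repeat a pose let the fingers close. It gives the time, the measured TCP pose, the force and the opening at its end, in the units of the state.
- bot.get_obs(): the state, without advancing time (a new reading comes with each control period).
- bot.read_camera(name): name is "scene" or "top"; returns a dict with "color" (420x560x3 uint8, blue, green, red), "depth" (420x560 float32, m along the optical axis (not along the pixel's ray), 0 where there is no reading), "K" (3x3 intrinsics, pixels), "rvec" (rotation vector, rad) and "tvec" (3), from world to camera coordinates, as OpenCV has them. Camera axes: x right, y down, z forward; pixel columns grow to the right and rows downward; lengths in m; the calibration is good to about 2 mm. A picture is of the moment at which its call begins.
- bot.job_done(): hands the job in, once; it reports no verdict.
Trained networks look in a picture, given as the dict that the camera call returned (one of the last four; its "shot" number tells which), for a name from the list of things; names that differ only in an ending like _2 or _b are one class to them, and where a whole thing is asked for, a point or a joint stands for the part that bears it (a point fixed in the world has none). Each returns a list of dicts, best first, with "score" (0 to 1); they miss things now and then, are a little off and sometimes report something else, mostly with a low value. They report only what shows in the picture. A call takes as long as a camera call.
- bot.cut_out(picture, label): "mask" (420x560 bool, what is visible of it) and "location" ([row, column] in pixels, amid what is visible of it).
- bot.tip_of(picture, label): "location" ([row, column] in pixels: a listed point, or the origin of a listed thing).
The state is a dict: "time_s": time; "qpos": joint angles; "joint_velocities": joint speeds; "joint_torque": joint torques, N m; "tcp_pos": TCP position; "orientation": TCP orientation; "force": force on the tool from outside, world axes, zero at the start; "ft_torque": the same for the moment, N m; "width": opening from 0.0 (shut) to 1.0 (fully open).
Only numpy, scipy, OpenCV 4.12 (cv2) and the standard library are available. Lean on these libraries where they do the work, as an engineer would, in place of code of your own. Each camera call takes 0.05 s, during which the arm holds its last target.

TASK

Slide the flat pan scoop by its rear handle under the wire tier of the counter rack, so that both wrapped butter bars are pushed against the rack's back board and ride up into the pan. Draw the loaded scoop out, let go, take it again by the arched handle over the pan and carry it level to the wooden serving board; set it down gently with its pan on the middle of the board and both bars still in it. Do not touch the bars with the gripper, and leave the jar, tin and ring cake bag where they are.

Things in the scene. Friction and masses are not known exactly. Their poses are not given: they have to be found in the camera images.
- rack: fixed rack: wooden back board 200 mm wide, 146 high; from it a tier of thin steel wires juts out 88 mm, 117 to 123 mm above the table; below it open but for two thin braces at its side edges, from 85 mm up on the board to the tier's front corners. Origin on the table at the middle of the board's front face; x points into the board (pushing direction), y left along it, z up
- scoop: loose flat pan scoop, 0.28 kg, on the table before the rack, pan towards it. Steel pan 110 mm (x) by 158 (y), inside 107 x 152; floor 3 mm, thinning over the last 22 to a 1 mm front lip; walls 30 mm high (sides 14 near the front). Origin on the underside, mid pan; x to the open front edge (at 55 mm), y left, z up. Handle ends at x = -136 mm. Arch top 88 mm up
- scoop_rear_grip (a point): middle of the rear handle, a wooden bar along the scoop's x axis, 72 mm long, 18 wide (y), 20 high; 45 mm above the scoop's underside, 100 mm behind its origin. Axes as the scoop's. Grasp from above across y
- scoop_arch_grip (a point): middle of the arched carrying handle, a wooden bar along the scoop's y axis bridging the pan, 14 mm thick (x), 16 high; 80 mm above the scoop's underside, 20 mm behind its origin, about over the centre of mass; over 40 mm clear above bars lying in the pan. Axes as the scoop's. Grasp from above across x
- scoop_front_edge (a point): middle of the scoop's front lip, on the underside, 55 mm ahead of the scoop's origin. Axes as the scoop's
- bar_left_center (a point): centre (half-way up) of the left wrapped butter bar, a pastry in clear film, 57 x 101 x 25 mm, 0.04 kg; its long axis (this frame's y) points roughly at the rack's back board; loose on the table under the rack's wire tier
- bar_right_center (a point): centre of the right wrapped butter bar, same size, about 68 mm to the right of the other
- board: fixed serving board of light wood, 160 mm (x) by 170 mm (y), 18 mm thick, with a rounded edge, to the left of the rack. Origin at the centre of its underside on the table, z up
- board_top (a point): centre of the serving board's top face, 18 mm above the table. Axes as the board's
- jam_center (a point): bystander: jar with red contents, 69 mm across, 99 mm high; this point is its centre
- ring_bag_center (a point): bystander: ring cake in a clear film bag, 90 x 94 x 24 mm; this point is its centre
- tin_center (a point): bystander: round tin, 58 mm across, 72 mm high; this point is its centre

How it is judged:
By the outcome, as a careful person would: the job done as asked, in the order asked, and still so for the second after the job is handed in, with the robot touching nothing.
It also fails if it takes over 64 s, if anything falls off the work surface, if the arm or the gripper's body presses on something with over 40 N, if the wrist force passes 120 N, or if a joint passes its speed limit or range.

## Working session

There is one attempt and no reset: what is moved stays moved. The work goes in short steps, Python scripts to look and compute and a tool call to move; the robot and the scene stay as the last step left them, time stands still between calls to the robot, and variables do not carry over. Pictures are saved under pics/ and viewed, and the job is handed in when it is done.

Besides the shell and the picture viewer there is one more tool, called after ">>>" as name(argument=value, ...) on one line, values as JSON. step_arm: Moves the arm, as the interface text tells. Its arguments: {"type":"object","properties":{"series":{"type":"array"}},"required":["series"]}

```bash
mkdir -p pics; ls
cat > h.py <<'E'
import numpy as np, cv2
from plant import bot
from scipy.spatial.transform import Rotation as R
def cam(n):
    return bot.read_camera(n)
def w2p(p,pt):
    q,_=cv2.projectPoints(np.array([pt],float),p['rvec'],p['tvec'],p['K'],None); return q[0,0]
def ray(p,rc):
    M=cv2.Rodrigues(np.array(p['rvec']))[0]; t=np.array(p['tvec']).ravel()
    d=np.linalg.inv(p['K'])@np.array([rc[1],rc[0],1.0])
    return -M.T@t, M.T@d
def onz(p,rc,z):
    o,d=ray(p,rc); return o+d*(z-o[2])/d[2]
def deproj(p,rc):
    o,d=ray(p,rc); return o+d*p['depth'][int(round(rc[0])),int(round(rc[1]))]
def cloud(p,mask=None):
    M=cv2.Rodrigues(np.array(p['rvec']))[0]; t=np.array(p['tvec']).ravel()
    m=p['depth']>0
    if mask is not None: m&=mask
    v,u=np.nonzero(m); z=p['depth'][v,u]
    c=np.linalg.inv(p['K'])@np.vstack([u,v,np.ones_like(u)])*z
    return (M.T@(c-t[:,None])).T, p['color'][v,u]
def toolrot(): 
    q=bot.get_obs()['orientation']; return R.from_quat([q[1],q[2],q[3],q[0]])
E
python3 - <<'E'
from h import *
for n in ['scene','top']:
    p=cam(n); cv2.imwrite(f'pics/{n}0.png',p['color'])
    o,_=ray(p,(210,280)); print(n,o)
    for l in ['scoop','scoop_rear_grip','scoop_arch_grip','scoop_front_edge','bar_left_center','bar_right_center','board','board_top','rack','jam_center','ring_bag_center','tin_center']:
        r=bot.tip_of(p,l)[:2]
        print(l,[(np.round(x['location'],1),round(x['score'],2)) for x in r])
print(bot.get_obs())
E
```

```text
pics
scene [-0.30989014 -0.57597678  0.76840486]
scoop [(array([259.9, 300.1]), 0.72)]
scoop_rear_grip [(array([255.4, 271.7]), 0.86)]
scoop_arch_grip [(array([236. , 298.5]), 0.66), (array([259.9, 300.7]), 0.26)]
scoop_front_edge [(array([255.4, 317. ]), 0.66)]
bar_left_center [(array([230.1, 326.8]), 0.91)]
bar_right_center [(array([240.1, 342.5]), 0.87), (array([214.4, 250.9]), 0.44)]
board [(array([219.4, 251.3]), 0.78)]
board_top [(array([213.9, 252.7]), 0.84)]
rack [(array([230.8, 346.6]), 0.79)]
jam_center [(array([174.3, 198.3]), 0.6)]
ring_bag_center [(array([222.1, 155.5]), 0.56), (array([210.6, 249.4]), 0.56)]
tin_center [(array([316.7, 376.8]), 0.92), (array([219.5, 154. ]), 0.33)]
top [ 0.42732889 -0.04940499  1.32990066]
scoop [(array([224.1, 325.3]), 0.79)]
scoop_rear_grip [(array([251.6, 304.7]), 0.95)]
scoop_arch_grip [(array([230.4, 322.8]), 0.65)]
scoop_front_edge [(array([212.3, 330.2]), 0.97)]
bar_left_center [(array([179.7, 323.3]), 0.69), (array([247.8, 307.6]), 0.69)]
bar_right_center [(array([185.1, 347.1]), 0.75), (array([178.3, 322.7]), 0.59)]
board [(array
[... 232 characters left out ...]
ter [(array([265.4, 410.1]), 0.96)]
{'time_s': 1.3, 'qpos': array([ 1.06646924e+00,  5.27505066e-01,  1.43269611e+00,  2.81914240e-05,
        1.18138775e+00, -1.78507784e-01]), 'joint_velocities': array([-0.00044385,  0.00025376,  0.00074827, -0.00201967,  0.00022098,
       -0.00106744]), 'joint_torque': array([ 7.37443115e-04, -4.40015352e+01, -1.76984578e+01,  6.34520198e-02,
        5.04342117e-02, -3.27439511e-05]), 'tcp_pos': array([0.20001449, 0.59211449, 0.22254652]), 'orientation': array([ 0.57447421, -0.4122728 ,  0.57447976,  0.41229058]), 'force': array([0.74558373, 0.07082212, 0.26122618]), 'ft_torque': array([-0.01625122,  0.00722664, -0.04354991]), 'width': 0.998838911258405}
```

Run:
```python
from h import *
for n in ['scene','top']:
    p=cam(n); np.savez(f'{n}0.npz',**{k:v for k,v in p.items()})
    c=p['color'][130:340,130:430]; cv2.imwrite(f'pics/{n}0z.png',cv2.resize(c,None,fx=2.6,fy=2.6,interpolation=cv2.INTER_CUBIC))
```

```text
(no output)
```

View pics/scene0z.png

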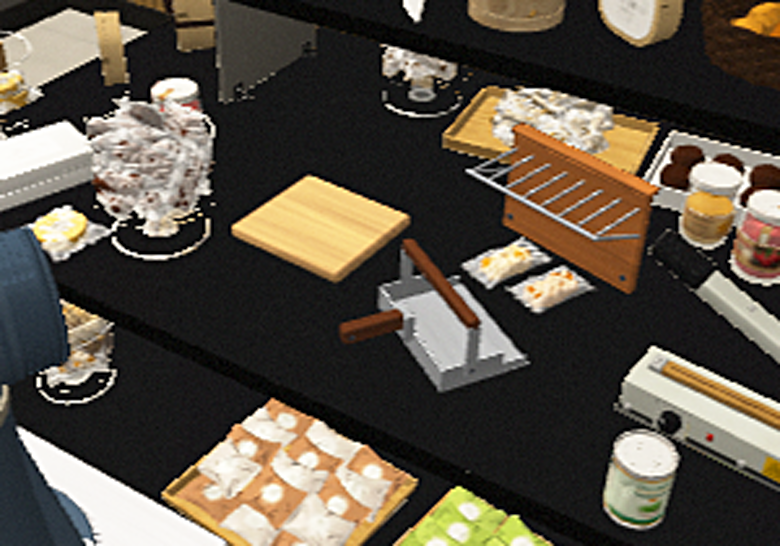

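View pics/top0z.png

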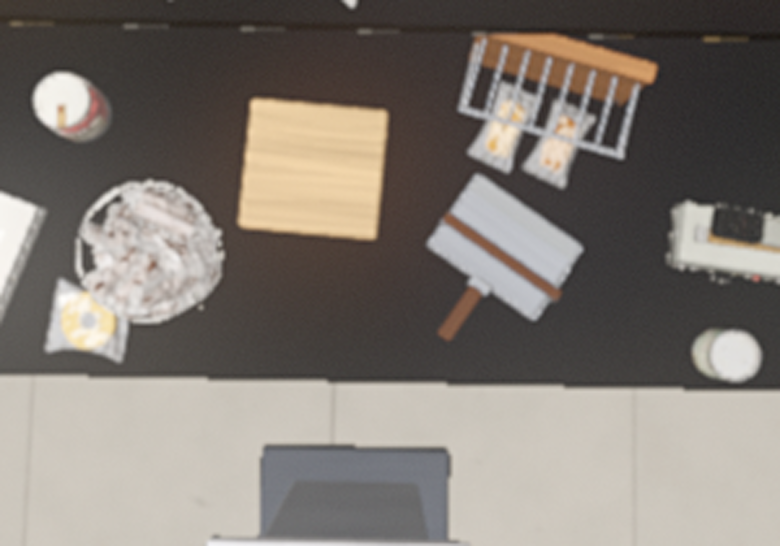

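The pictures show the scoop turned about 30° right of the world x axis. The two bars jut out from under the tier, the serving board is left of the rack, and the tin is at lower right. Next I work out the poses.

Run:
```python
from h import *
s=dict(np.load('scene0.npz'));t=dict(np.load('top0.npz'))
L={'scoop':(0.003,(259.9,300.1),(224.1,325.3)),'rear':(.045,(255.4,271.7),(251.6,304.7)),'arch':(.08,(236,298.5),(230.4,322.8)),'front':(0.,(255.4,317),(212.3,330.2)),
'barL':(.0125,(230.1,326.8),(179.7,323.3)),'barR':(.0125,(240.1,342.5),(185.1,347.1)),'board':(.018,(213.9,252.7),(194.9,252.4)),'rack':(0,(230.8,346.6),(166.5,338.8)),'jam':(.05,(174.3,198.3),(170.6,157.5)),'tin':(.036,(316.7,376.8),(265.4,410.1)),'ring':(.012,(222.1,155.5),(254.4,161.7))}
for k,(z,a,b) in L.items():
    print(k,onz(s,a,z)[:2].round(3),onz(t,b,z)[:2].round(3))
P,C=cloud(t); m=(P[:,0]>.5)&(P[:,0]<.95)&(P[:,1]>-.45)&(P[:,1]<.1)&(P[:,2]>-.02)&(P[:,2]<.3)
# rack board top
q=P[(P[:,2]>.136)&(P[:,2]<.16)&m]; print('racktop',len(q),q.mean(0))
if len(q)>20:
    r=cv2.minAreaRect(q[:,:2].astype(np.float32)); print(r)
P2,C2=cloud(s); 
m2=(C2[:,2].astype(int)-C2[:,0]>50)&(P2[:,0]>.62)&(P2[:,0]<.95)&(P2[:,1]<0.05)&(P2[:,1]>-.35)&(P2[:,2]>.02)&(P2[:,2]<.145)
q=P2[m2];print(len(q),q.min(0),q.max(0))
np.save('q.npy',q)
# ransac vertical plane
best=0;rng=np.random.default_rng(0)
for _ in range(500):
    a,b=q[rng.choice(len(q),2,False),:2]; d=b-a
    if np.linalg.norm(d)<.05: continue
    n=np.array([-d[1],d[0]])/np.linalg.norm(d); i=abs((q[:,:2]-a)@n)<.003
    if i.sum()>best: best=i.sum();I=i
qq=q[I]; c=qq[:,:2].mean(0);u,S,V=np.linalg.svd(qq[:,:2]-c);print(best,c,V,np.degrees(np.arctan2(V[0,1],V[0,0])))
pr=(qq[:,:2]-c)@V[0];print(c+V[0]*np.percentile(pr,1),c+V[0]*np.percentile(pr,99),S)
```

```text
scoop [ 0.499 -0.192] [ 0.509 -0.201]
rear [ 0.429 -0.137] [ 0.42  -0.134]
arch [ 0.507 -0.177] [ 0.485 -0.185]
front [ 0.548 -0.223] [ 0.548 -0.217]
barL [ 0.665 -0.2  ] [ 0.651 -0.192]
barR [ 0.644 -0.263] [ 0.635 -0.269]
board [0.605 0.046] [0.596 0.034]
rack [ 0.713 -0.25 ] [ 0.698 -0.244]
jam [0.674 0.338] [0.663 0.331]
tin [ 0.381 -0.462] [ 0.384 -0.461]
ring [0.4   0.289] [0.402 0.316]
racktop 412 [ 0.71509457 -0.26959705  0.14512035]
((0.720561683177948, -0.2573316693305969), (0.18668003380298615, 0.024141458794474602), 74.93978118896484)
1972 [ 0.62013013 -0.34686877  0.02001258] [0.94986204 0.04942561 0.14496093]
1316 [ 0.71433602 -0.25276575] [[-0.25960621 -0.96571456]
 [ 0.96571456 -0.25960621]] -105.04669718042584
[ 0.74142737 -0.15198805] [ 0.69084357 -0.3401558 ] [2.10077594 0.05200165]
```

```bash
cat > ov.py <<'E'
from h import *
def box(x0,x1,y0,y1,z0,z1):
    c=[(x,y,z) for x in(x0,x1) for y in(y0,y1) for z in(z0,z1)]
    return [(c[i],c[j]) for i in range(8) for j in range(i) if bin(i^j).count('1')==1]
def tf(seg,x,y,yaw,z=0):
    r=R.from_euler('z',yaw,degrees=True).as_matrix()
    return [tuple(r@np.array(a)+[x,y,z] for a in s) for s in seg]
SCOOP=box(-.055,.055,-.079,.079,0,.001)+box(-.136,-.064,-.009,.009,.035,.055)+box(-.027,-.013,-.079,.079,.072,.088)+box(-.055,.02,-.079,.079,0,.03)
RACK=box(0,.012,-.1,.1,0,.146)+box(-.088,0,-.1,.1,.117,.123)
BAR=box(-.0285,.0285,-.0505,.0505,0,.025)
BOARD=box(-.08,.08,-.085,.085,0,.018)
def draw(p,segs,fn,roi,f=3):
    r0,r1,c0,c1=roi
    im=cv2.resize(p['color'][r0:r1,c0:c1],None,fx=f,fy=f,interpolation=cv2.INTER_CUBIC)
    for S,col in segs:
        for a,b in S:
            A,B=[(w2p(p,q)-[c0,r0]+.5)*f for q in (a,b)]
            cv2.line(im,tuple(A.round().astype(int).tolist()),tuple(B.round().astype(int).tolist()),col,1)
    cv2.imwrite(fn,im)
E
python3 - <<'E'
from ov import *
s=dict(np.load('scene0.npz'));t=dict(np.load('top0.npz'))
for n,p in (('s',s),('t',t)):
    P,C=cloud(p); m=(P[:,0]>.33)&(P[:,0]<.6)&(P[:,1]>-.32)&(P[:,1]<-.06)
    P=P[m];C=C[m].astype(int)
    red=(C[:,2]-C[:,0]>25)&(P[:,2]>.03)
    for nm,lo,hi in (('arch',.068,.1),('rear',.03,.062)):
        q=P[red&(P[:,2]>lo)&(P[:,2]<hi)][:,:2]
        if len(q)<10: continue
        r=cv2.minAreaRect(q.astype(np.float32)); 
        c=q.mean(0);V=np.linalg.svd(q-c)[2];print(n,nm,len(q),c.round(4),np.degrees(np.arctan2(V[0,1],V[0,0])).round(1),r)
    segs=[(tf(SCOOP,.503,-.195,-34),(0,255,0)),(tf(RACK,.7155,-.2465,-15),(255,255,0)),(tf(BAR,.655,-.196,-105),(0,0,255)),(tf(BAR,.638,-.266,-105),(0,0,255)),(tf(BOARD,.60,.04,0),(255,0,255))]
    draw(p,segs,f'pics/ov{n}1.png',(150,290,210,400) if n=='s' else (135,275,210,400),4)
E
```

```text
s arch 236 [ 0.4879 -0.1878] -123.9 ((0.49251553416252136, -0.18400034308433533), (0.1609741896390915, 0.015041250735521317), 56.169349670410156)
s rear 196 [ 0.4243 -0.1417] 145.5 ((0.4266323149204254, -0.13933514058589935), (0.01928403228521347, 0.07167935371398926), 56.06379699707031)
t arch 191 [ 0.492  -0.1832] -124.2 ((0.49128562211990356, -0.18419024348258972), (0.15938422083854675, 0.013165529817342758), 56.533485412597656)
t rear 131 [ 0.4242 -0.1388] 146.0 ((0.424308717250824, -0.13938041031360626), (0.017364826053380966, 0.06881605088710785), 54.951499938964844)
```

View pics/ovs1.png

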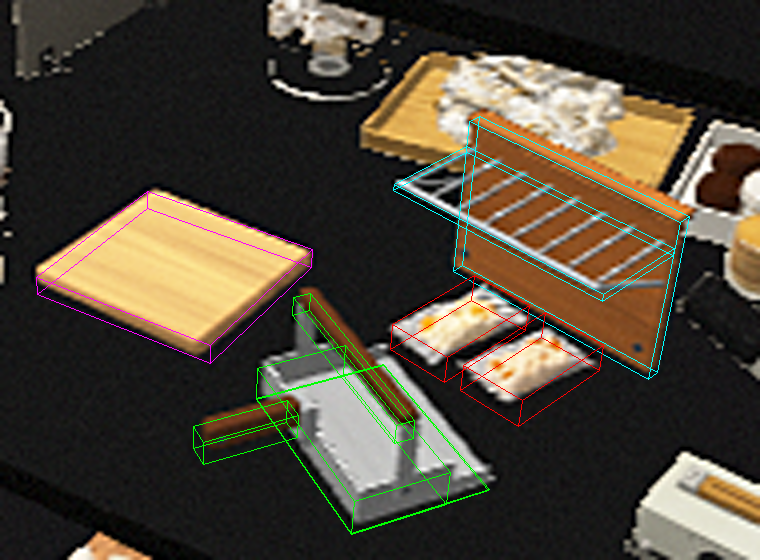

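View pics/ovt1.png

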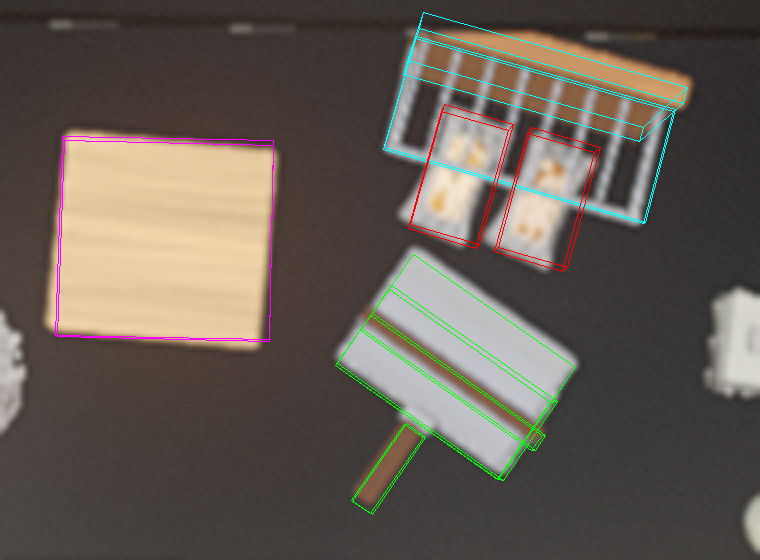

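Run:
```python
from ov import *
s=dict(np.load('scene0.npz'));t=dict(np.load('top0.npz'))
rx=np.array([.9657,-.2596]);ry=np.array([.2596,.9657]);o=np.array([.7155,-.2465])
for n,p in (('s',s),('t',t)):
    P,C=cloud(p); C=C.astype(int)
    X=(P[:,:2]-o)@rx;Y=(P[:,:2]-o)@ry
    m=(X>-.135)&(X<-.003)&(abs(Y)<.095)&(P[:,2]>.008)&(P[:,2]<.04)
    for nm,k in (('L',Y>-.003),('R',Y<-.003)):
        q=np.c_[X,Y][m&k]; print(n,nm,len(q),np.percentile(q,[2,50,98],axis=0).round(3).tolist(),cv2.minAreaRect(q.astype(np.float32)))
    m=(abs(P[:,0]-.6)<.11)&(abs(P[:,1]-.04)<.11)&(P[:,2]>.010)&(P[:,2]<.03)
    q=P[m];print('board',q.mean(0),cv2.minAreaRect(q[:,:2].astype(np.float32)))
print(w2p(t,[.6,.04,.018]),toolrot().as_matrix().round(3))
```

```text
s L 339 [[-0.118, 0.006], [-0.08, 0.031], [-0.018, 0.066]] ((-0.06605684757232666, 0.04210478439927101), (0.1305614560842514, 0.08329601585865021), 4.754234790802002)
s R 322 [[-0.116, -0.063], [-0.08, -0.04], [-0.02, -0.008]] ((-0.05687195807695389, -0.038185544312000275), (0.06751519441604614, 0.12804916501045227), 74.2852554321289)
board [0.59101316 0.03625118 0.0199641 ] ((0.5991600751876831, 0.04154806584119797), (0.17180271446704865, 0.16171684861183167), 86.53821563720703)
t L 392 [[-0.118, 0.009], [-0.078, 0.036], [-0.02, 0.064]] ((-0.06417833268642426, 0.04246824234724045), (0.12212762981653214, 0.08573037385940552), 0.1287298947572708)
t R 373 [[-0.121, -0.073], [-0.08, -0.036], [-0.003, -0.009]] ((-0.06250502169132233, -0.04931357875466347), (0.08213993161916733, 0.12392882257699966), 85.9665756225586)
board [0.59646944 0.04060198 0.01657102] ((0.5976970791816711, 0.0406615249812603), (0.16994675993919373, 0.16017943620681763), 85.81954193115234)
[250.63048106 193.7368605 ] [[-0.    -0.947  0.32 ]
 [-0.     0.32   0.947]
 [-1.     0.    -0.   ]]
```

Run:
```python
from h import *
t=dict(np.load('top0.npz'));P,C=cloud(t)
m=(P[:,0]>.15)&(P[:,0]<.56)&(P[:,1]>-.3)&(P[:,1]<.65)
Q=P[m]
for y in np.arange(-.25,.65,.1):
  k=abs(Q[:,1]-y)<.05
  print(round(y,2),[ (round(Q[k&(abs(Q[:,0]-x)<.05)][:,2].max(),3) if (k&(abs(Q[:,0]-x)<.05)).any() else None) for x in (.2,.3,.4,.5)])
```

```text
-0.25 [np.float64(-0.824), np.float64(0.008), np.float64(0.09), np.float64(0.093)]
-0.15 [np.float64(-0.732), np.float64(0.008), np.float64(0.059), np.float64(0.094)]
-0.05 [np.float64(-0.728), np.float64(0.004), np.float64(0.008), np.float64(0.023)]
0.05 [np.float64(-0.73), np.float64(0.006), np.float64(0.007), np.float64(0.024)]
0.15 [np.float64(-0.725), np.float64(0.006), np.float64(0.163), np.float64(0.18)]
0.25 [np.float64(-0.824), np.float64(0.005), np.float64(0.177), np.float64(0.185)]
0.35 [np.float64(-0.824), np.float64(0.007), np.float64(0.028), np.float64(0.054)]
0.45 [np.float64(0.579), np.float64(0.006), np.float64(0.054), np.float64(0.148)]
0.55 [np.float64(0.397), np.float64(0.005), np.float64(0.149), np.float64(0.169)]
```

>>> step_arm(series=[0,0,0,-20,-150,-149,0,0,0,0,-20,-301,-299,0,0,0,0,-20,-301,-299,0,0,0,0,-20,-301,-299,0,0,0,0,-20,-301,-299,0,0,0,0,-20,-301,-299,0,0,0,0,-20,-301,-299,0,0,0,0,-20,-301,-299,0])

```text
time_s: 2.4
tcp_pos: [0.3915, 0.21, 0.243]
orientation: [0.576, -0.411, 0.575, 0.41]
force: [0.5, -0.2, 0.1]
width: 1.002
```

```bash
cat >> h.py <<'E'
def tgt(pos,ang,pitch=0):
    """desired TCP pos & angle (deg) of tool z in the world, tool x down; -> row turn(deg), shift(mm)"""
    o=bot.get_obs(); r=toolrot(); a=np.radians(ang)
    z=np.array([np.cos(a),np.sin(a),0]);x=np.array([0,0,-1.]);y=np.cross(z,x)
    D=R.from_matrix(np.c_[x,y,z])
    rv=np.degrees((r.inv()*D).as_rotvec()); sh=r.inv().apply(np.array(pos)-o['tcp_pos'])*1000
    print('turn',rv.round(2),'shift',sh.round(1)); return rv,sh
E
python3 -c "
from h import *
tgt([.425,-.1395,.11],56);tgt([.425,-.1395,.026],56)"
```

```text
turn [14.98  0.04  0.1 ] shift [ 133.1 -145.3 -319.6]
turn [14.98  0.04  0.1 ] shift [ 217.1 -145.1 -319.6]
```

>>> step_arm(series=[0,0,0,0,-40,-90,0,5,0,0,10,-70,-150,0,10,0,0,40,-95,-210,0,15,0,0,85,-122,-270,0,15,0,0,130,-145,-320,0,15,0,0,133,-145,-320,0,15,0,0,133,-145,-320,0,15,0,0,133,-145,-320,0])

```text
time_s: 3.4
tcp_pos: [0.4244, -0.1391, 0.1097]
orientation: [0.625, -0.331, 0.624, 0.332]
force: [0.1, 0.2, 0.8]
width: 0.999
```

```bash
python3 -c "
from ov import *
tgt([.425,-.1395,.026],56);print(bot.get_obs()['qpos'])
p=cam('scene')
draw(p,[(tf(SCOOP,.508,-.195,-34),(0,255,0))],'pics/s2.png',(170,320,220,400),4)
p=cam('top')
draw(p,[(tf(SCOOP,.508,-.195,-34),(0,255,0))],'pics/t2.png',(135,285,220,400),4)
"
```

```text
turn [-0.06  0.08 -0.02] shift [83.7 -0.7 -0.1]
[-0.56880352  0.4917158   1.97662845  0.00212609  0.67363738 -1.54680781]
```

View pics/s2.png

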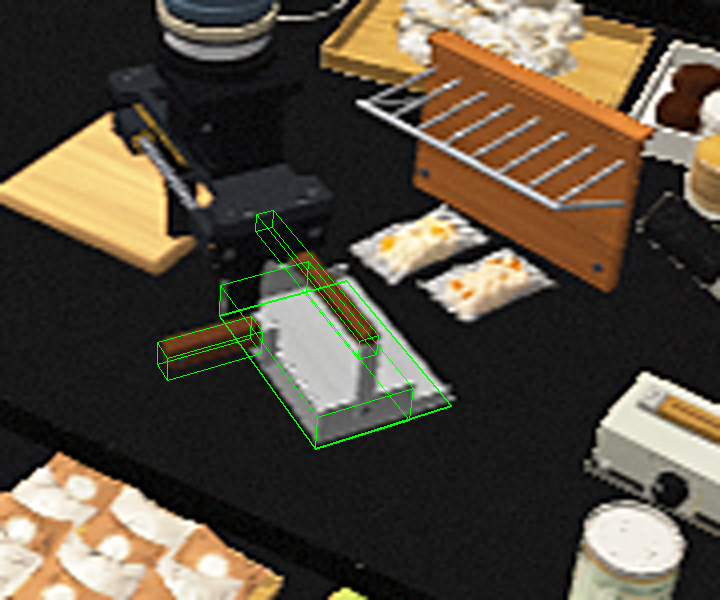

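View pics/t2.png

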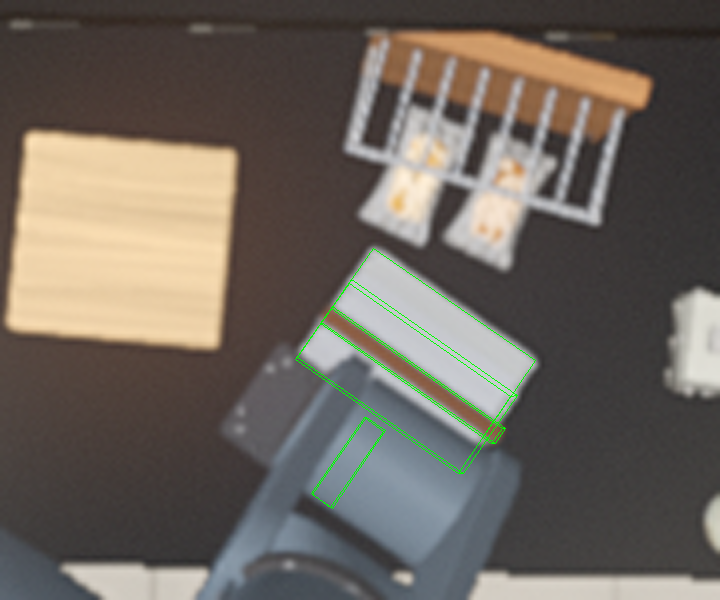

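>>> step_arm(series=[0,0,0,40,4,0,0,0,0,0,75,4,0,0,0,0,0,83,4,0,0,0,0,0,83,4,0,0,0,0,0,83,4,0,1,0,0,0,83,4,0,1,0,0,0,83,4,0,1,0,0,0,83,4,0,1,0,0,0,83,4,0,1,0,0,0,83,4,0,1])

```text
time_s: 4.75
tcp_pos: [0.4213, -0.1359, 0.0277]
orientation: [0.625, -0.332, 0.624, 0.332]
force: [-0.7, 0.7, 0.0]
width: 0.4
```

```bash
python3 -c "
from ov import *
o=bot.get_obs();print(o['tcp_pos'],o['force'],o['ft_torque'],o['width']*87)
p=cam('scene')
draw(p,[(tf(SCOOP,.508,-.195,-34),(0,255,0))],'pics/s3.png',(170,320,220,400),4)
"
```

```text
[ 0.42127526 -0.13588779  0.02766166] [-0.74457253  0.71264694  0.03626327] [-0.00558006  0.0190496   0.01379137] 34.803406618518046
```

View pics/s3.png

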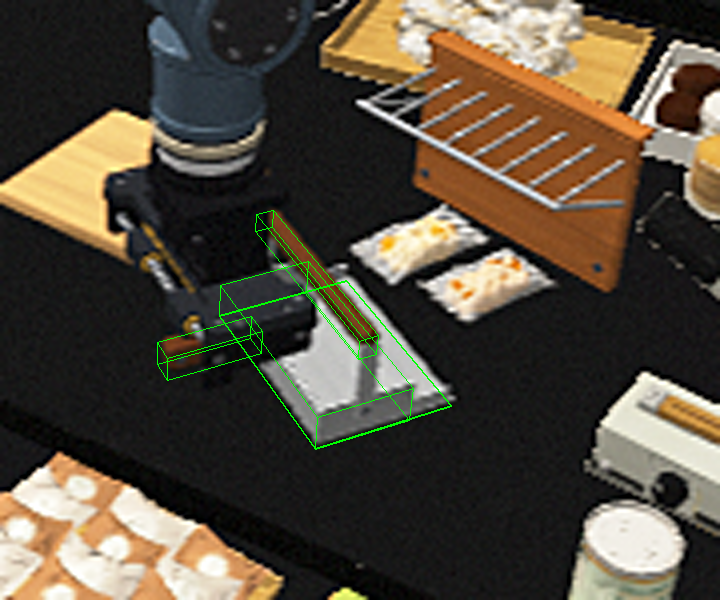

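>>> step_arm(series=[0,0,0,0,0,0,1,0,0,0,0,0,0,1,0,0,0,0,0,0,1,0,0,0,0,0,0,1])

```text
time_s: 5.3
tcp_pos: [0.4212, -0.1358, 0.0276]
orientation: [0.625, -0.332, 0.624, 0.332]
force: [0.3, -1.1, -1.5]
width: 0.2
```

```bash
python3 -c "
from ov import *
o=bot.get_obs();print(o['tcp_pos'],o['force'],o['ft_torque'],o['width']*87)
rx=np.array([.9657,-.2596]);ry=np.array([.2596,.9657]);O=np.array([.7155,-.2465])
# scoop pose in tool: tcp scoop coords
c,s=np.cos(np.radians(-34)),np.sin(np.radians(-34))
d=o['tcp_pos'][:2]-[.508,-.195];print('tcp in scoop',d@[c,s],d@[-s,c])
# target: scoop origin at rack (-.215,-.001), yaw -15
for X in(-.215,-.06):
  g=O+rx*(X-.104)+ry*(-.001);print(g)
  tgt([*g,o['tcp_pos'][2]],75)
"
```

```text
[ 0.42118095 -0.13577246  0.02758413] [ 0.26222258 -1.12028974 -1.47383033] [ 0.12567983 -0.01982846  0.12366941] 17.401709574875433
tcp in scoop -0.10509587551444306 0.0005532536285058734
[ 0.4071821 -0.1646533]
turn [-18.92   0.06   0.06] shift [ -0.   -4.5 -31.8]
[ 0.5568656 -0.2048913]
turn [-18.92   0.06   0.06] shift [ 1.000e-01 -1.512e+02  1.840e+01]
```

>>> step_arm(series=[-4,0,0,0,0,-7,1,-8,0,0,0,-1,-14,1,-12,0,0,0,-2,-21,1,-16,0,0,0,-3,-28,1,-19,0,0,0,-4,-32,1,-19,0,0,0,-4,-32,1,-19,0,0,0,-4,-32,1])

```text
time_s: 6.18
tcp_pos: [0.4067, -0.1647, 0.0276]
orientation: [0.561, -0.431, 0.56, 0.43]
force: [-1.2, -1.3, 0.4]
width: 0.198
```

```bash
python3 -c "
from ov import *
o=bot.get_obs();print(o['tcp_pos'],o['force'],o['ft_torque'],o['width']*87)
rx=np.array([.9657,-.2596]);ry=np.array([.2596,.9657]);O=np.array([.7155,-.2465])
c=o['tcp_pos'][:2]+.105*np.array([.9659,-.2588]);print('scoop',c)
S=[(tf(SCOOP,*c,-15),(0,255,0)),(tf(RACK,*O,-15),(255,255,0))]
p=cam('scene'); draw(p,S,'pics/s4.png',(170,320,220,400),4)
p=cam('top'); draw(p,S,'pics/t4.png',(135,285,220,400),4)
for X in(-.165,-.056):
  g=O+rx*(X-.105)+ry*(-.001);print(g)
  tgt([*g,o['tcp_pos'][2]],75)
"
```

```text
[ 0.40671776 -0.16467821  0.02757509] [-1.20502577 -1.27734175  0.35680913] [-0.21383415  0.0639402  -0.13730364] 17.265480749465937
scoop [ 0.50813726 -0.19185221]
[ 0.4545014 -0.1773737]
turn [0.05 0.05 0.08] shift [  0.  -49.5  -0. ]
[ 0.5597627 -0.2056701]
turn [0.05 0.05 0.08] shift [   0.2 -158.5   -0.2]
```

View pics/s4.png

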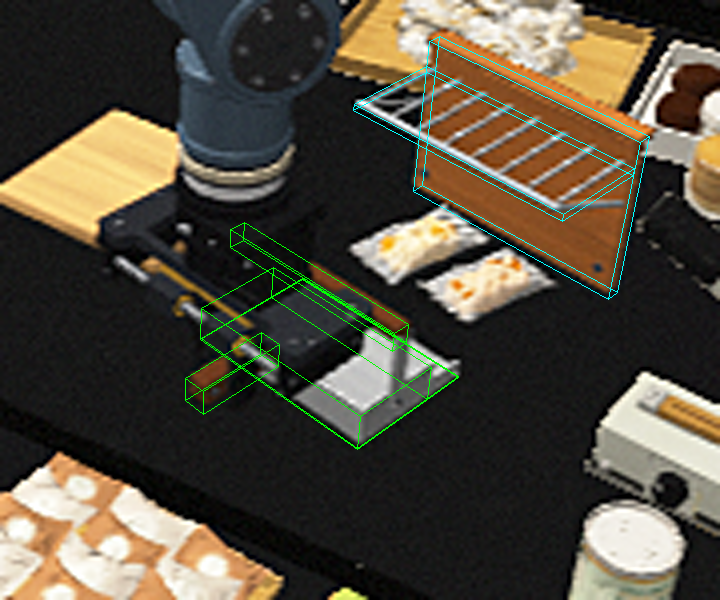

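View pics/t4.png

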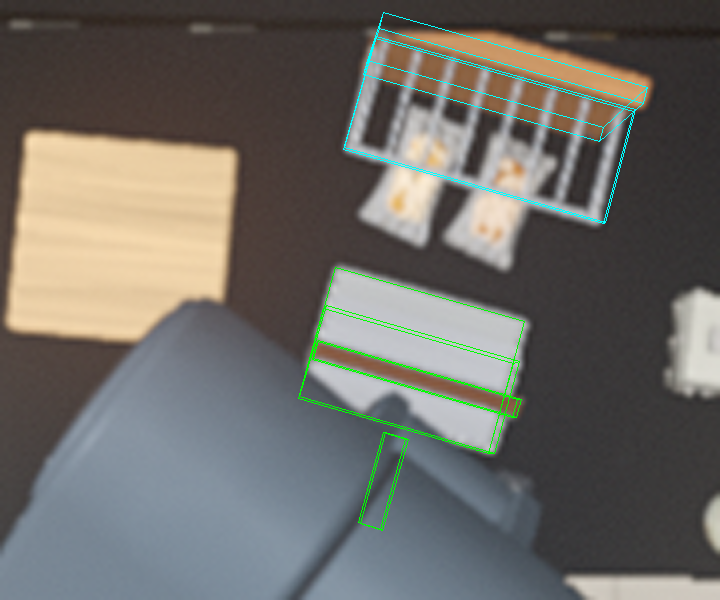

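>>> step_arm(series=[0,0,0.7,0,-10,2,1,0,0,0.7,0,-20,3,1,0,0,0.7,0,-30,3,1,0,0,0.7,0,-38,3,1,0,0,0.7,0,-46,3,1,0,0,0.7,0,-54,3,1,0,0,0.7,0,-62,3,1,0,0,0.7,0,-70,3,1,0,0,0.7,0,-78,3,1,0,0,0.7,0,-86,3,1])

```text
time_s: 7.52
tcp_pos: [0.4913, -0.1841, 0.0276]
orientation: [0.559, -0.428, 0.563, 0.434]
force: [-3.1, 0.4, 0.8]
width: 0.204
```

```bash
cat > look.py <<'E'
import sys
from ov import *
def look(tag,ang=-15,off=.105,cams='st'):
    o=bot.get_obs();print(o['time_s'],o['tcp_pos'],o['force'].round(1),o['ft_torque'].round(2),o['width']*87)
    rx=np.array([.9657,-.2596]);ry=np.array([.2596,.9657]);O=np.array([.7155,-.2465])
    c=o['tcp_pos'][:2]+off*np.array([np.cos(np.radians(ang)),np.sin(np.radians(ang))]);d=c-O
    print('scoop',c,'rack frame',d@rx,d@ry,'lip',d@rx+.055)
    S=[(tf(SCOOP,*c,ang),(0,255,0)),(tf(RACK,*O,-15),(255,255,0))]
    for n,k,roi in (('s','scene',(170,320,220,400)),('t','top',(135,285,220,400))):
        if n in cams:
            p=cam(k); draw(p,S,f'pics/{n}{tag}.png',roi,4); draw(p,[],f'pics/{n}{tag}c.png',roi,4)
E
python3 -c "
from look import *
look('5')"
```

```text
7.525 [ 0.49130913 -0.18414939  0.02763284] [-3.1  0.4  0.8] [ 0.13  0.35 -0.03] 17.770128172398042
scoop [ 0.59273134 -0.21132539] rack frame -0.12768902374605698 0.002097377975141204 lip -0.07268902374605699
```

View pics/s5c.png

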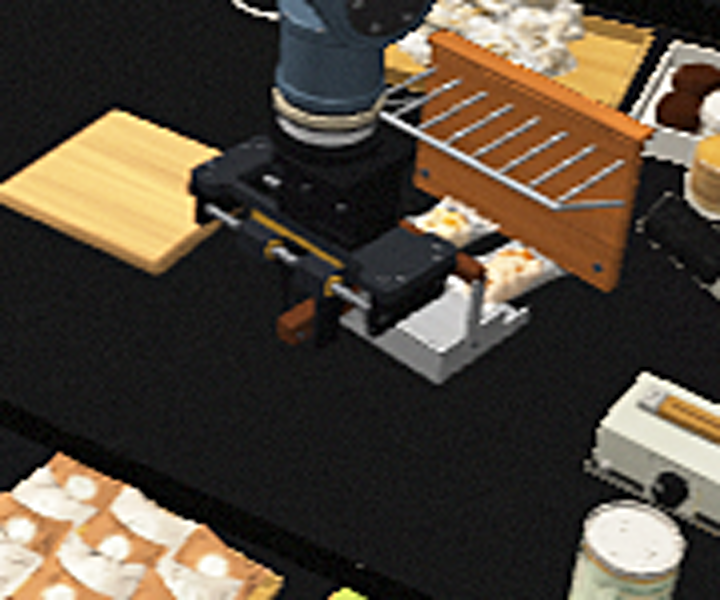

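View pics/t5.png

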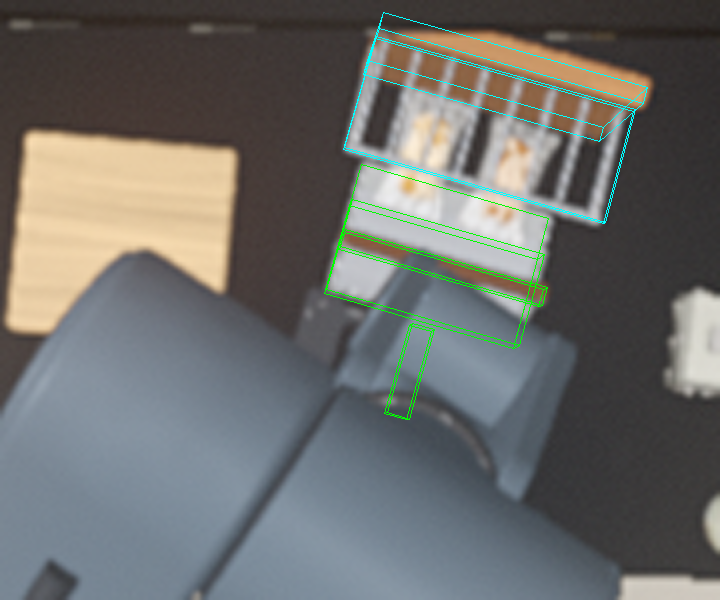

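>>> step_arm(series=[0,0,0,0,-8,0,1,0,0,0,0,-16,0,1,0,0,0,0,-24,0,1,0,0,0,0,-32,0,1,0,0,0,0,-40,0,1,0,0,0,0,-48,0,1,0,0,0,0,-55,0,1,0,0,0,0,-61,0,1,0,0,0,0,-61,0,1])

```text
time_s: 8.75
tcp_pos: [0.548, -0.1987, 0.0276]
orientation: [0.558, -0.426, 0.564, 0.436]
force: [-9.5, 2.4, 9.9]
width: 0.199
```

```bash
python3 -c "
from look import *
look('6')"
```

```text
8.75 [ 0.5480186  -0.1987332   0.02756174] [-9.5  2.4  9.9] [0.43 1.57 0.06] 17.355080958313156
scoop [ 0.64944081 -0.2259092 ] rack frame -0.06913872813399072 0.0027355742478461006 lip -0.014138728133990718
```

View pics/s6c.png

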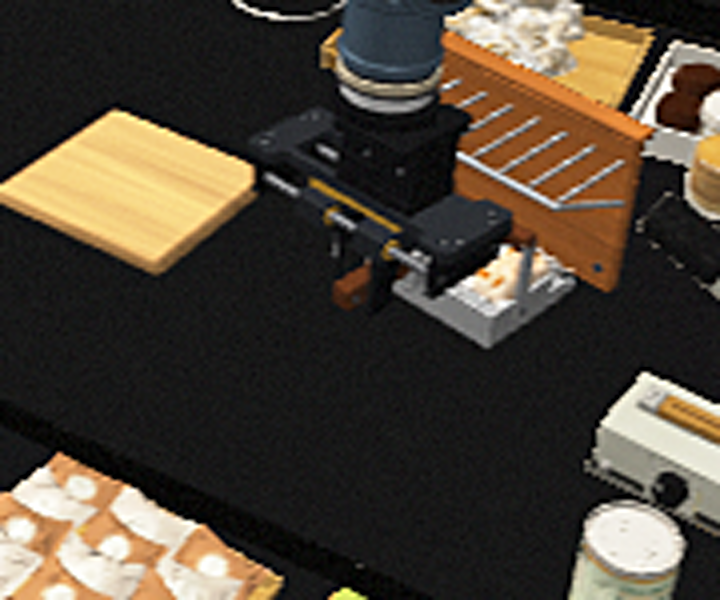

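View pics/t6.png

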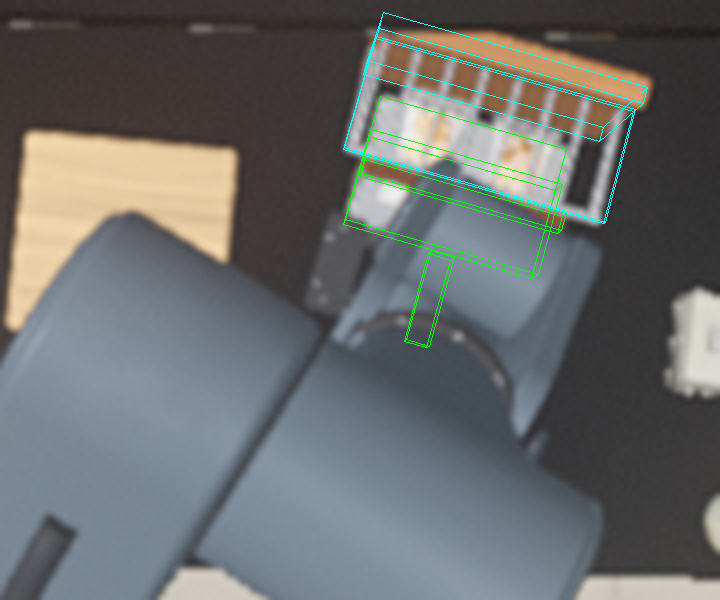

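>>> step_arm(series=[0,0,0,0,-3,0,1,0,0,0,0,-6,0,1,0,0,0,0,-9,0,1,0,0,0,0,-11,0,1,0,0,0,0,-11,0,1])

```text
time_s: 9.48
tcp_pos: [0.5559, -0.2002, 0.0275]
orientation: [0.556, -0.424, 0.565, 0.438]
force: [-8.6, 2.0, 6.9]
width: 0.203
```

```bash
python3 -c "
from look import *
look('7')"
```

```text
9.475 [ 0.55586381 -0.20019965  0.02754764] [-8.6  2.   6.9] [ 0.29  1.26 -0.03] 17.677348237661537
scoop [ 0.65728602 -0.22737565] rack frame -0.06118191916854749 0.003356035777468661 lip -0.0061819191685474895
```

View pics/s7c.png

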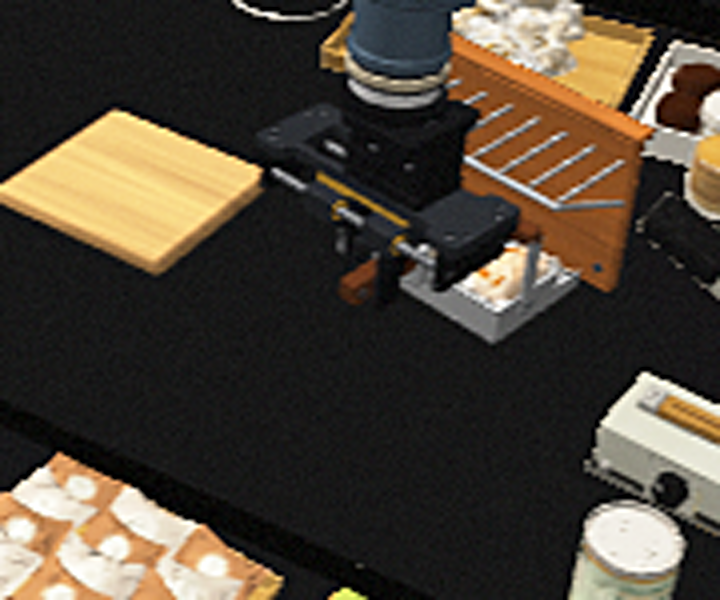

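View pics/t7c.png

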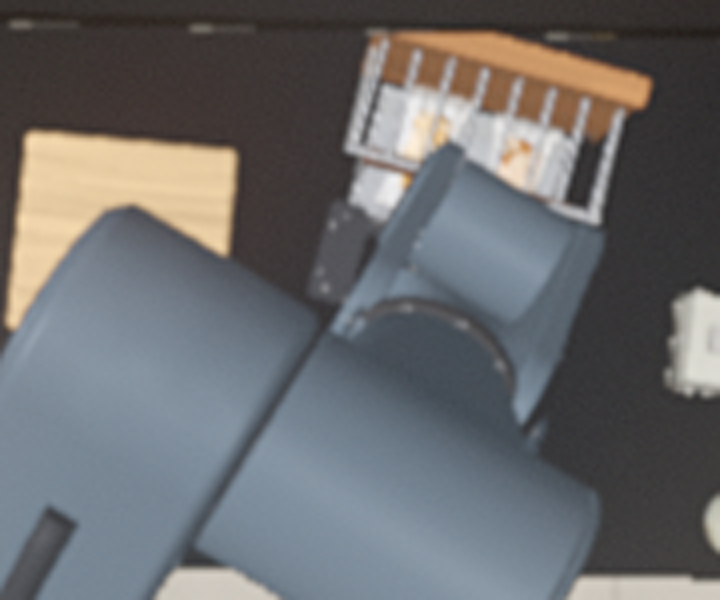

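>>> step_arm(series=[0,0,0,0,-4,0,1,0,0,0,0,-7,0,1,0,0,0,0,-9,0,1,0,0,0,0,-9,0,1])

```text
time_s: 10.07
tcp_pos: [0.5595, -0.2009, 0.0275]
orientation: [0.554, -0.421, 0.567, 0.442]
force: [-14.8, 1.9, 11.8]
width: 0.203
```

```bash
python3 -c "
from look import *
look('8')"
```

```text
10.075 [ 0.55945149 -0.20090242  0.02750021] [-14.8   1.9  11.8] [ 0.13  2.23 -0.06] 17.654325888849378
scoop [ 0.6608737  -0.22807842] rack frame -0.057534857704265696 0.003608735113087587 lip -0.002534857704265696
```

View pics/t8.png

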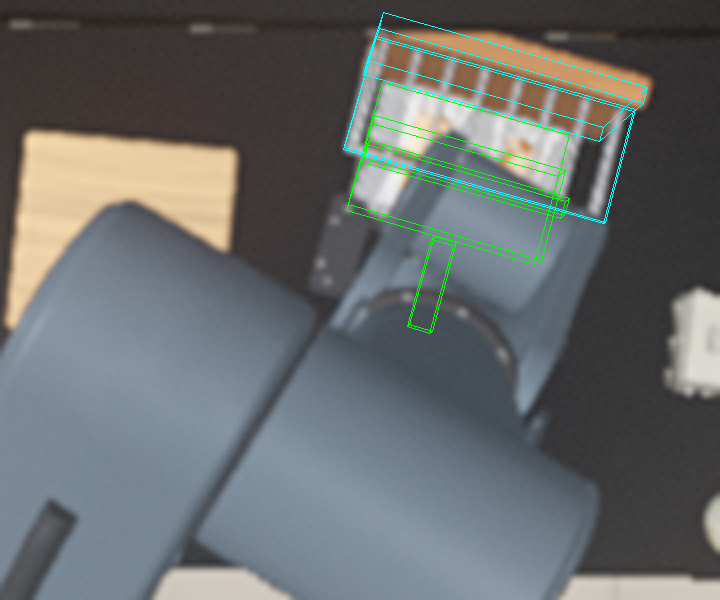

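View pics/s8.png

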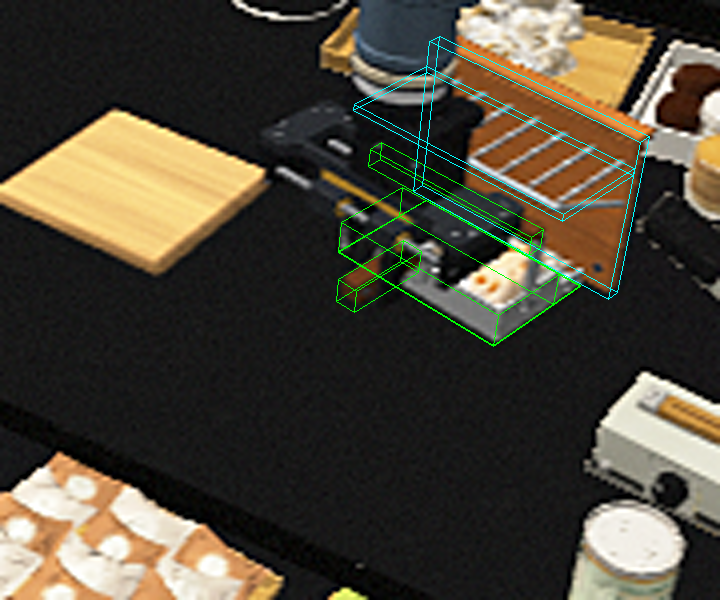

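```bash
python3 -c "
from h import *
print(toolrot().as_matrix().round(4)); print(tgt([.5,-.2,.0275],75))"
```

```text
[[-0.0323 -0.9661  0.256 ]
 [ 0.0125  0.2557  0.9667]
 [-0.9994  0.0344  0.0038]]
turn [ 0.17  0.22 -1.97] shift [  1.9  57.7 -14.4]
(array([ 0.17238204,  0.21694722, -1.9725909 ]), array([  1.93142168,  57.66353762, -14.38312532]))
```

>>> step_arm(series=[0,0,-1.0,0,3,0,1,0,0,-1.5,0,8,0,1,0,0,-2,1,15,0,1,0,0,-2,1,23,0,1,0,0,-2,1,32,0,1,0,0,-2,1,41,0,1,0,0,-2,2,50,0,1,0,0,-2,2,59,0,1,0,0,-2,2,68,0,1,0,0,-2,3,77,0,1,0,0,-2,3,86,0,1,0,0,-2,3,95,0,1,0,0,-2,4,104,0,1,0,0,-2,4,113,0,1,0,0,-2,4,122,0,1,0,0,-2,4,131,0,1,0,0,-2,5,139,0,1,0,0,-2,5,145,0,1,0,0,-2,5,149,0,1,0,0,-2,5,150,0,1])

```text
time_s: 12.68
tcp_pos: [0.4141, -0.1624, 0.0277]
orientation: [0.562, -0.43, 0.559, 0.432]
force: [0.5, 0.4, -4.1]
width: 0.201
```

```bash
python3 -c "
from look import *
look('9')"
```

```text
12.675 [ 0.41410942 -0.16235145  0.02766807] [ 0.5  0.4 -4.1] [ 0.06  0.33 -0.  ] 17.4950894130056
scoop [ 0.51553164 -0.18952745] rack frame -0.2078995238391509 0.003106603322687019 lip -0.1528995238391509
```

View pics/t9.png

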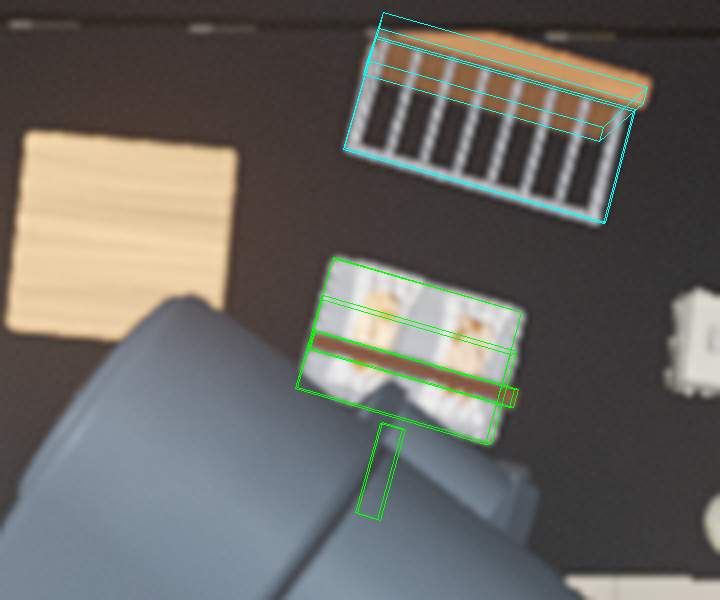

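View pics/s9c.png

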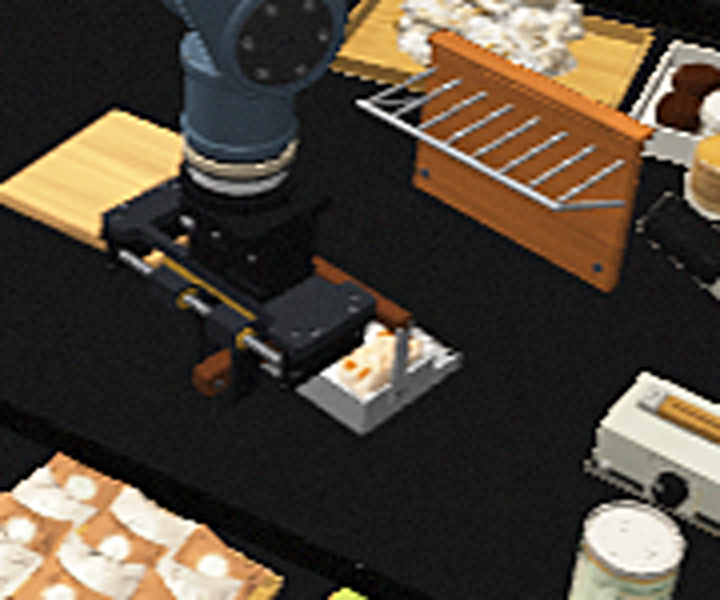

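>>> step_arm(series=[0,0,0,1,0,0,1,0,0,0,1,0,0,0.8,0,0,0,1,0,0,0.7,0,0,0,1,0,0,0.6,0,0,0,1,0,0,0.5,0,0,0,1,0,0,0.3,0,0,0,0,0,0,0,0,0,0,-10,0,0,0,0,0,0,-35,0,0,0,0,0,0,-80,0,0,0,0,0,0,-120,0,0,0,0,0,0,-125,0,0,0])

```text
time_s: 14.28
tcp_pos: [0.4157, -0.1639, 0.1556]
orientation: [0.562, -0.433, 0.558, 0.43]
force: [0.7, -0.0, 0.2]
width: 0.996
```

Run:
```python
from ov import *
o=bot.get_obs();print(o['tcp_pos'],o['force'].round(1),o['width'])
c=[.5155,-.1895]
for n,k,roi in (('s','scene',(170,320,220,400)),('t','top',(135,285,220,400))):
    p=cam(k); draw(p,[(tf(SCOOP,*c,-15),(0,255,0))],f'pics/{n}10.png',roi,4); draw(p,[],f'pics/{n}10c.png',roi,4)
    P,C=cloud(p); C=C.astype(int); m=(P[:,0]>.35)&(P[:,0]<.6)&(P[:,1]>-.32)&(P[:,1]<-.05)&(C[:,2]-C[:,0]>25)
    for nm,lo,hi in (('arch',.068,.1),('rear',.03,.062)):
        q=P[m&(P[:,2]>lo)&(P[:,2]<hi)][:,:2]
        if len(q)>10: print(n,nm,len(q),q.mean(0).round(4),cv2.minAreaRect(q.astype(np.float32)))
a=np.radians(-15);print('pred arch',c-.02*np.array([np.cos(a),np.sin(a)]))
```

```text
[ 0.41570474 -0.16392638  0.15561985] [ 0.7 -0.   0.2] 0.9955452108814813
s arch 241 [ 0.4921 -0.1974] ((0.4974729120731354, -0.18661075830459595), (0.15679389238357544, 0.016661059111356735), 74.67644500732422)
s rear 193 [ 0.4219 -0.1719] ((0.4463568925857544, -0.20629864931106567), (0.0924713984131813, 0.14033843576908112), 78.97112274169922)
t arch 212 [ 0.4963 -0.1863] ((0.4960668087005615, -0.18560048937797546), (0.15972338616847992, 0.013669301755726337), 74.96629333496094)
pred arch [ 0.49618148 -0.18432362]
```

View pics/s10c.png

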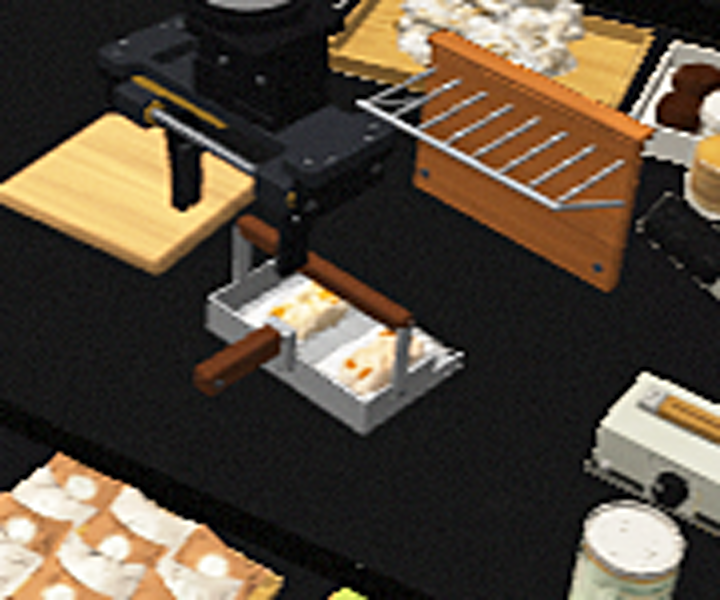

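View pics/t10.png

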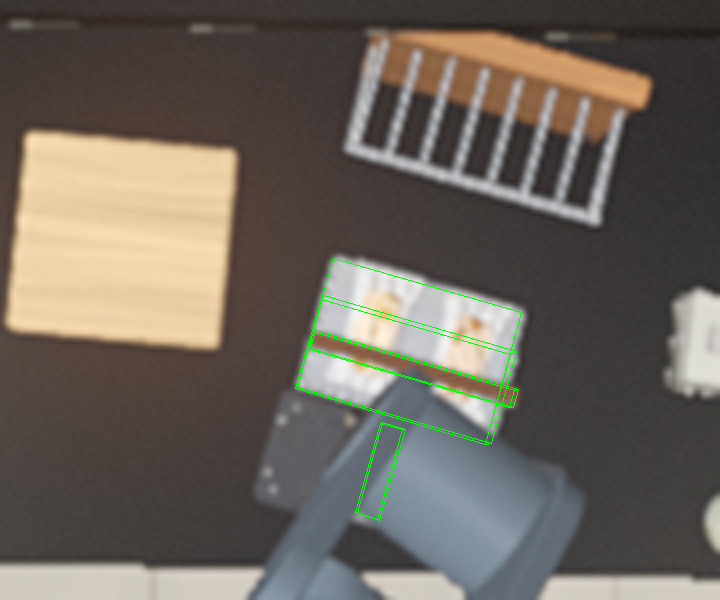

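```bash
python3 -c "
from h import *
tgt([.4965,-.1858,.145],-15);tgt([.4965,-.1858,.061],-15)"
```

```text
turn [ 9.017e+01  2.500e-01 -2.000e-02] shift [  8.7 -85.2  -1. ]
turn [ 9.017e+01  2.500e-01 -2.000e-02] shift [ 92.7 -85.   -1.3]
```

>>> step_arm(series=[10,0,0,0,-10,0,0,20,0,0,0,-20,0,0,30,0,0,0,-30,0,0,40,0,0,0,-40,0,0,50,0,0,0,-50,0,0,60,0,0,0,-60,0,0,70,0,0,0,-70,0,0,80,0,0,4,-80,0,0,90,0,0,9,-85,-1,0,90,0,0,9,-85,-1,0,90,0,0,9,-85,-1,0])

```text
time_s: 15.75
tcp_pos: [0.4955, -0.1852, 0.1437]
orientation: [0.701, 0.092, 0.701, -0.089]
force: [-0.7, 0.1, -0.7]
width: 0.995
```

```bash
python3 -c "
from h import *
o=bot.get_obs();print(o['time_s'],o['tcp_pos'],o['qpos'])
tgt([.4965,-.1858,.061],-15)"
```

```text
15.75 [ 0.49545891 -0.1852432   0.14371529] [-0.57134819  0.51218596  1.74965356  0.0046948   0.88089003 -0.31794493]
turn [ 0.31  0.   -0.22] shift [82.7 -0.6  1.1]
```

>>> step_arm(series=[0,0,0,30,0,1,0.3,0,0,0,65,-1,1,0.4,0,0,0,83,-1,1,0.4,0,0,0,83,-1,1,0.6,0,0,0,83,-1,1,0.7,0,0,0,83,-1,1,1,0,0,0,83,-1,1,1,0,0,0,83,-1,1,1,0,0,0,83,-1,1,1,0,0,0,83,-1,1,1,0,0,0,83,-1,1,1,0,0,0,83,-1,1,1])

```text
time_s: 17.25
tcp_pos: [0.4974, -0.1868, 0.0613]
orientation: [0.702, 0.091, 0.7, -0.09]
force: [3.5, -1.3, 5.1]
width: 0.155
```

Run:
```python
from ov import *
o=bot.get_obs();print(o['tcp_pos'],o['force'].round(1),o['ft_torque'].round(2),o['width']*87)
p=cam('scene'); draw(p,[],'pics/s11.png',(150,310,210,390),4)
```

```text
[ 0.49741478 -0.1868142   0.06125942] [ 3.5 -1.3  5.1] [-0.23 -0.51 -0.01] 13.51625287398357
```

View pics/s11.png

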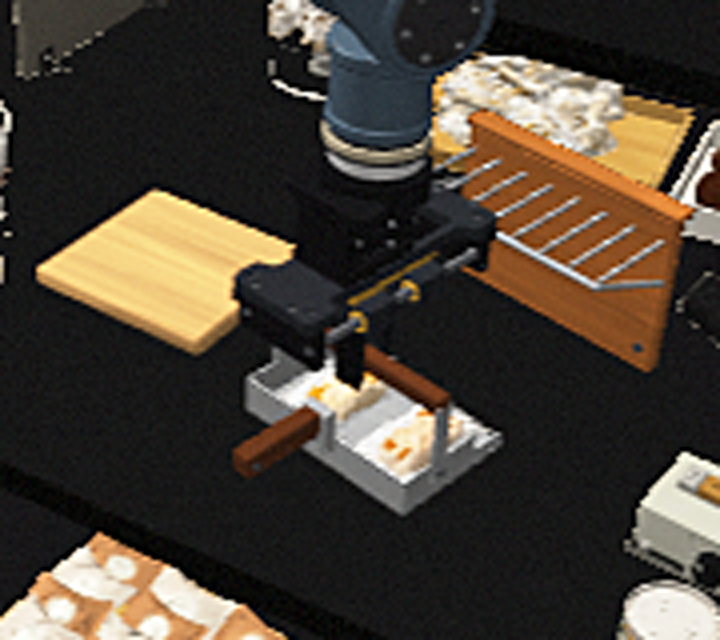

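>>> step_arm(series=[0,0,0,-3,0,0,1,0,0,0,-8,0,0,1,0,0,0,-15,0,0,1,0,0,0,-23,0,0,1,0,0,0,-31,0,0,1,0,0,0,-39,0,0,1,0,0,0,-46,0,0,1,0,0,0,-51,0,0,1,0,0,0,-54,0,0,1,0,0,0,-55,0,0,1])

```text
time_s: 18.55
tcp_pos: [0.4972, -0.1869, 0.1164]
orientation: [0.702, 0.091, 0.7, -0.09]
force: [-0.1, -0.3, -3.8]
width: 0.152
```

Run:
```python
from ov import *
o=bot.get_obs();print(o['time_s'],o['tcp_pos'],o['force'].round(1),o['ft_torque'].round(2),o['width']*87)
c=o['tcp_pos'][:2]+.02*np.array([.966,-.259]);z=o['tcp_pos'][2]-.0613
for n,k,roi in (('s','scene',(130,300,210,400)),('t','top',(135,285,220,400))):
    p=cam(k); draw(p,[(tf(SCOOP,*c,-15,z),(0,255,0))],f'pics/{n}12.png',roi,4)
rb=np.radians(-3.8); cc=np.array([.5985,.041])
g=cc-.02*np.array([np.cos(rb),np.sin(rb)]); print(g)
for zz in (.1163,.0793): tgt([*g,zz],-3.8)
```

```text
18.55 [ 0.49721428 -0.18694563  0.11638671] [-0.1 -0.3 -3.8] [-0.07  0.06  0.08] 13.220352242575833
[0.57854397 0.04232548]
turn [-10.9    0.17  -0.16] shift [  0.7 242.4  20.6]
turn [-10.9    0.17  -0.16] shift [ 37.7 242.3  20.5]
```

View pics/s12.png

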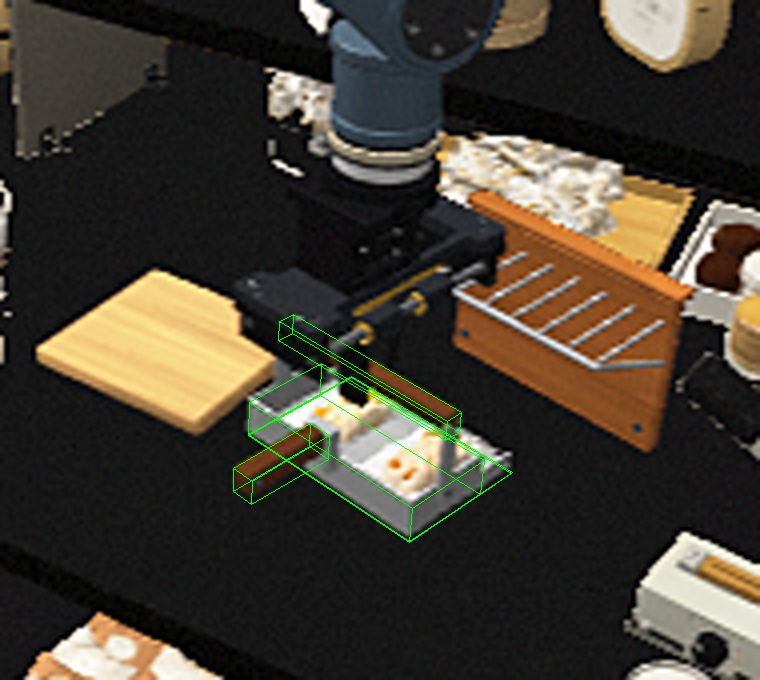

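View pics/t12.png

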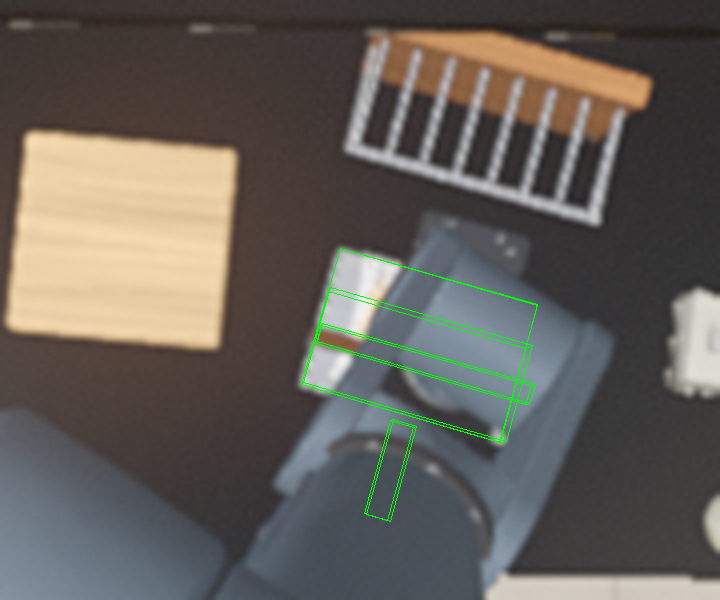

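>>> step_arm(series=[0,0,0,0,3,0,1,0,0,0,0,9,0,1,0,0,0,0,18,0,1,0,0,0,0,30,0,1,-1,0,0,0,44,1,1,-2,0,0,0,59,2,1,-3,0,0,0,75,4,1,-4,0,0,0,91,6,1,-5,0,0,0,107,8,1,-6,0,0,0,123,10,1,-7,0,0,0,139,12,1,-8,0,0,0,155,14,1,-9,0,0,0,171,16,1,-10,0,0,0,187,17,1,-11,0,0,0,203,18,1,-11,0,0,1,217,19,1,-11,0,0,1,229,20,1,-11,0,0,1,237,20,1,-11,0,0,1,241,20,1,-11,0,0,1,242,20,1])

```text
time_s: 21.15
tcp_pos: [0.5779, 0.0421, 0.116]
orientation: [0.708, 0.024, 0.706, -0.022]
force: [0.5, -0.9, -4.2]
width: 0.156
```

```bash
cat > lk2.py <<'E'
from ov import *
def lk2(tag):
    o=bot.get_obs();print(o['time_s'],o['tcp_pos'],o['force'].round(1),o['ft_torque'].round(2),o['width']*87)
    z=toolrot().as_matrix()[:,2];ang=np.degrees(np.arctan2(z[1],z[0]));print('ang',ang)
    c=o['tcp_pos'][:2]+.02*z[:2];h=o['tcp_pos'][2]-.0613;print('scoop',c)
    S=[(tf(SCOOP,*c,ang,h),(0,255,0)),(tf(BOARD,.5985,.041,-3.8),(255,0,255))]
    for n,k,roi in (('s','scene',(130,300,180,370)),('t','top',(135,285,190,370))):
        p=cam(k); draw(p,S,f'pics/{n}{tag}.png',roi,4);draw(p,[],f'pics/{n}{tag}c.png',roi,4)
    rb=np.radians(-3.8); cc=np.array([.5985,.041]); g=cc-.02*np.array([np.cos(rb),np.sin(rb)])
    for zz in (.1163,.0793): tgt([*g,zz],-3.8)
E
python3 -c "
from lk2 import *
lk2('13')"
```

```text
21.15 [0.57785444 0.04211006 0.11599551] [ 0.5 -0.9 -4.2] [-0.09  0.07 -0.  ] 13.59008221657101
ang -3.6936632369425273
scoop [0.5978128  0.04082162]
turn [ 0.09  0.17 -0.14] shift [-0.3  0.5  0.7]
turn [ 0.09  0.17 -0.14] shift [36.7  0.4  0.6]
```

View pics/s13.png

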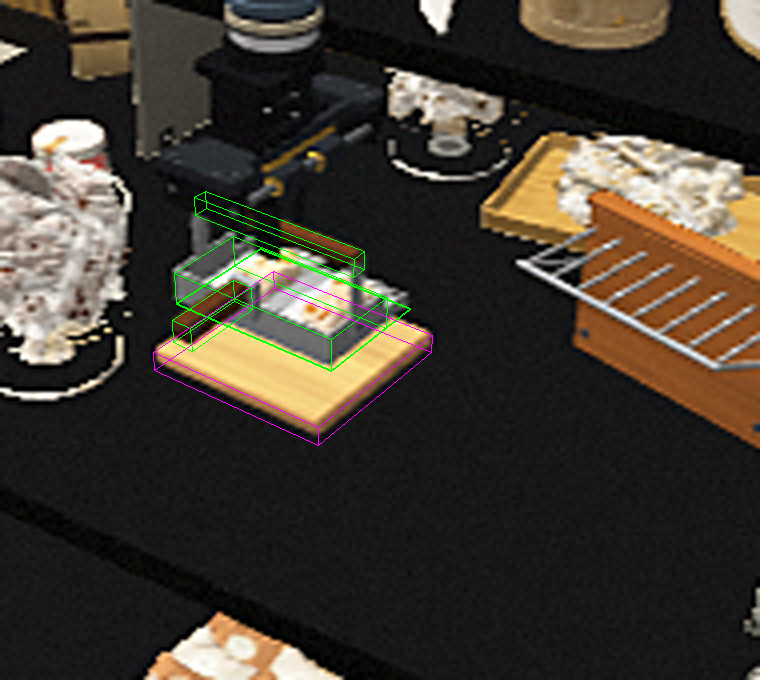

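View pics/t13.png

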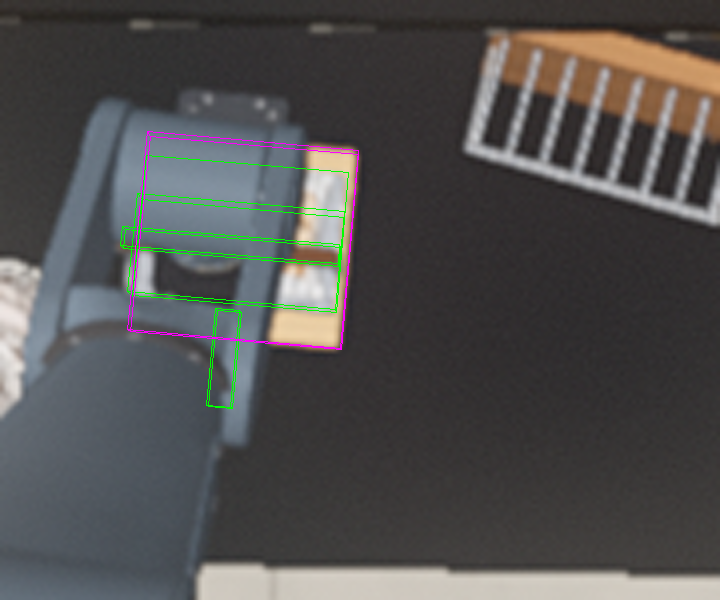

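>>> step_arm(series=[0,0,0,3,0,0,1,0,0,0,8,0,0,1,0,0,0,14,0,0,1,0,0,0,20,0,0,1,0,0,0,25,0,0,1,0,0,0,29,0,0,1,0,0,0,32,0,0,1,0,0,0,34,0,0,1,0,0,0,35,0,1,1,0,0,0,35,0,1,1])

```text
time_s: 22.5
tcp_pos: [0.5792, 0.0419, 0.0811]
orientation: [0.708, 0.024, 0.705, -0.022]
force: [0.2, -0.4, -3.0]
width: 0.157
```

```bash
python3 -c "
from lk2 import *
lk2('14')"
```

```text
22.5 [0.57918025 0.04186642 0.08107141] [ 0.2 -0.4 -3. ] [-0.07  0.09 -0.02] 13.617160836162682
ang -3.71440956829394
scoop [0.59913812 0.04057076]
turn [ 0.09  0.19 -0.14] shift [-35.2   0.5  -0.4]
turn [ 0.09  0.19 -0.14] shift [ 1.8  0.4 -0.6]
```

View pics/s14c.png

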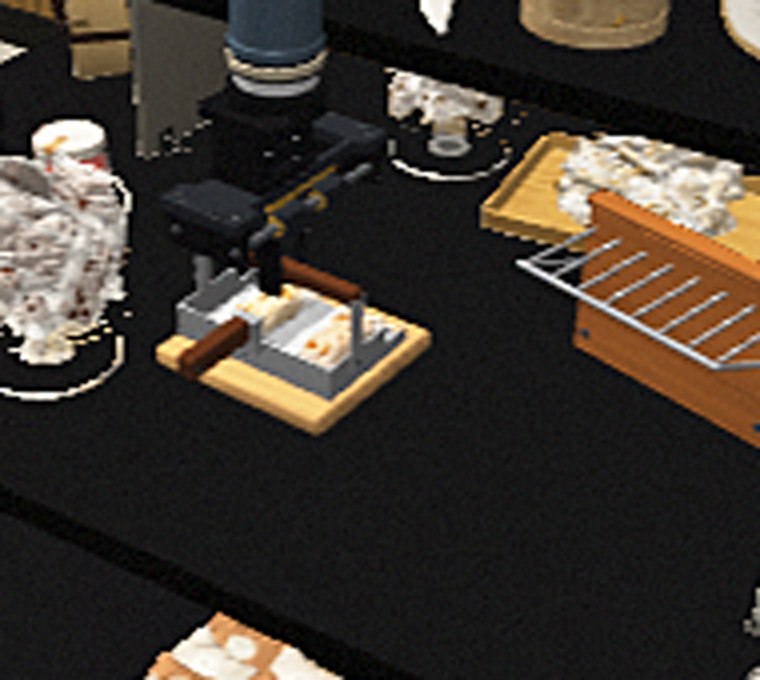

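>>> step_arm(series=[0,0,0,0.5,0,0,1,0,0,0,1,0,0,1,0,0,0,1.5,0,0,1,0,0,0,2,0,0,1,0,0,0,2.5,0,0,1,0,0,0,2.5,0,0,1])

```text
time_s: 23.35
tcp_pos: [0.5795, 0.0418, 0.0791]
orientation: [0.708, 0.024, 0.705, -0.022]
force: [1.1, 0.1, 0.9]
width: 0.157
```

>>> step_arm(series=[0,0,0,0,0,0,0.8,0,0,0,0,0,0,0.75,0,0,0,0,0,0,0.7,0,0,0,0,0,0,0.6,0,0,0,0,0,0,0.6,0,0,0,0,0,0,0.6,0,0,0,-5,0,0,0.6,0,0,0,-15,0,0,0.6,0,0,0,-35,0,0,0.6,0,0,0,-70,0,0,0.6,0,0,0,-110,0,0,0.5,0,0,0,-140,0,0,0.4,0,0,0,-150,0,0,0.4])

```text
time_s: 24.98
tcp_pos: [0.58, 0.0415, 0.232]
orientation: [0.71, 0.023, 0.703, -0.022]
force: [0.3, -0.0, 0.8]
width: 0.582
```

Run:
```python
from lk2 import *
o=bot.get_obs();print(o['time_s'],o['tcp_pos'],o['force'].round(1),o['qpos'])
S=[(tf(SCOOP,.5993,.0407,-3.7,.018),(0,255,0)),(tf(BOARD,.5985,.041,-3.8),(255,0,255))]
for n,k,roi in (('s','scene',(130,300,180,370)),('t','top',(135,285,190,370))):
    p=cam(k); draw(p,S,f'pics/{n}15.png',roi,4);draw(p,[],f'pics/{n}15c.png',roi,4)
```

```text
24.975 [0.5800065  0.04146109 0.23197194] [ 0.3 -0.   0.8] [-0.12209778  0.45386329  1.54127384  0.00286491  1.13711853 -0.05863504]
```

View pics/s15.png

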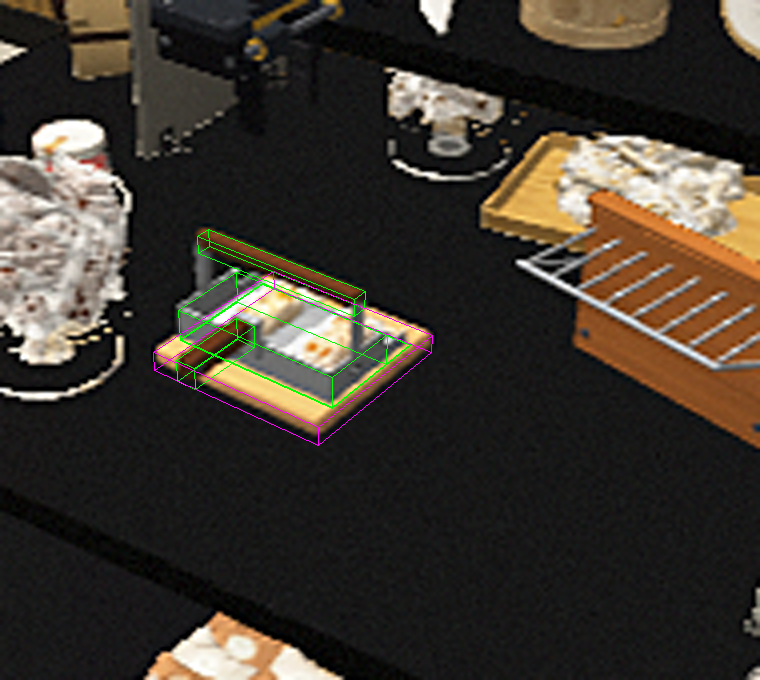

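View pics/s15c.png

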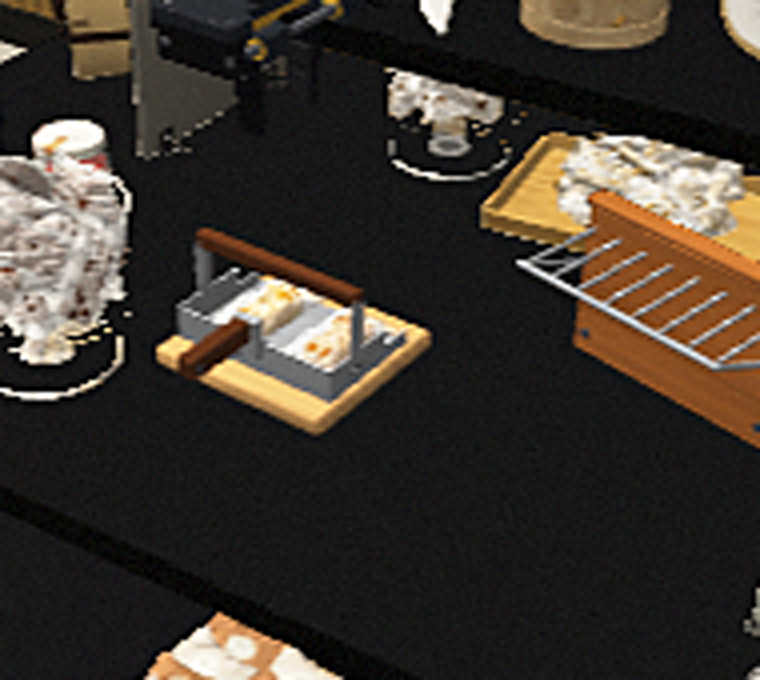

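Run:
```python
from h import *
s0=dict(np.load('scene0.npz'))
p=cam('scene')
for l in ('jam_center','tin_center','ring_bag_center'):
    print(l,[(x['location'],round(x['score'],2)) for x in bot.tip_of(p,l)[:1]])
t=cam('top')
for l in ('ring_bag_center','tin_center','jam_center'): print(l,[(x['location'],round(x['score'],2)) for x in bot.tip_of(t,l)[:2]])
```

```text
jam_center [([172.7, 199.0], 0.51)]
tin_center [([313.8, 374.7], 0.8)]
ring_bag_center [([221.3, 152.4], 0.86)]
ring_bag_center [([253.2, 164.8], 0.76), ([172.7, 158.4], 0.16)]
tin_center [([266.0, 411.1], 0.64)]
jam_center [([169.4, 157.0], 0.97)]
```

View pics/t15.png

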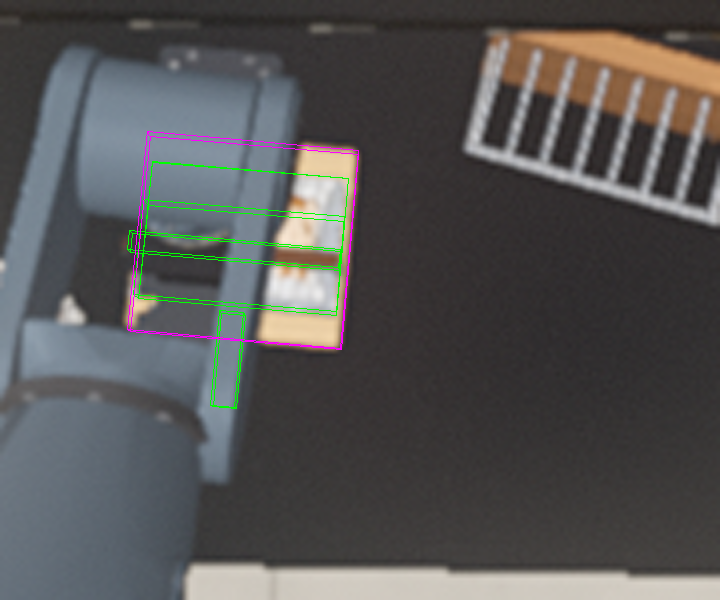

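The scoop sits on the board with both bars in it, and the bystanders match their first readings within network noise. I'm handing in.

```bash
python3 -c "
from h import *
print(bot.job_done())"
```

```text
the job is handed in; nothing more can be done
None
```

The scoop is on the serving board with both butter bars in its pan, and I handed the job in at about 25 s. I gripped it by the rear handle and pushed it under the tier, with readings up to about 15 N, until the lip was 2–3 mm from the back board by my fit. I then drew it out loaded, let go, took it by the arch, carried it level and set it down at about 1 N.

- **Placement:** the last pictures show the pan within about 2 mm of the board's centre and lined up with it. Both bars are inside, and the gripper is well clear above.
- **Jar, tin and ring cake bag:** all three read within about 3 pixels of their first positions. That is within the detection network's scatter, and the arm never went near them low down.
- **Checks that didn't fully agree:** my rack model sat a few millimetres off the top-camera picture along the board's upper edge, so the remaining gap at the lip is uncertain. In the last top view the arm hid the left part of the pan, so the left bar is confirmed only by the scene camera.

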